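# Gauge the sloping guide tube and show the rod's tip

### The job

Take the collared gauge rod out of its cradle, slide it into the sloping guide tube until the collar stops against the tube's mouth and keep it home for a moment, then draw it right out again. Finish holding the rod level and still in the gripper, with its tip over the white tile and roughly 10 cm above it, so that the tip can be read; do not put it down or let go. Leave the other things on the bench where they are.

Things in the scene. Friction and masses are not known exactly. Their poses are not given: they have to be found in the camera images.
- rod: steel gauge rod, 198 mm, 0.2 kg: round shaft 9 mm thick, 90 mm long (last 12 mm tapers to 4 mm), collar 24 mm across and 8 mm thick, then a dark square handle 14 x 14 x 100 mm. Origin on the axis, on the collar's face towards the shaft (the stop face); x along the rod to the tip; y, z square to the handle's flats. Balances 31 mm behind the origin. Starts level in the cradle, tip roughly towards the robot
- rod_tip (a point): centre of the gauge rod's tip, 90 mm along +x from the rod's origin
- rod_grip (a point): good place to grip the rod: on the axis in the handle, 45 mm behind the rod's origin (37 mm behind the collar's back)
- cradle: fixed wooden stand, base 180 x 60 x 6 mm, two posts 8 mm thick, 44 wide, 77 high with open-topped slots that carry the rod, its axis 65 mm above the table along the cradle's x, tip to -x. Slots 12 mm wide for the shaft, 17 for the handle, up to 19 deep: lift straight up. Origin on the underside below the front post; rear post 135 mm along +x; the handle is free between collar and rear post
- fixture: grey jig fixed to the bench, base 150 x 80 x 12 mm, two posts that carry the sloping guide tube. It stands to the left or right of the tile, the cradle on the other side. Origin on the underside, 40 mm behind the point below the tube's mouth; x towards the mouth's side; z up
- guide_tube: steel guide tube, rigid on the fixture, 28 mm outside, bore 12.5 mm wide and 102 mm deep, closed at the bottom. Slopes 30 degrees from level; the mouth looks up and away from the robot, its centre 105 mm above the table. Origin: centre of the mouth's flat rim; x along the tube out of the mouth (the rod goes in along -x); y level. Rod home: its origin at this origin, collar against the rim
- tile: white ceramic reading tile, fixed flat on the bench, 100 x 100 x 8 mm; origin at the centre of its underside, z up
- scriber: bystander: scriber lying on the bench, 180 mm long, thin with a dark wooden grip and no collar; origin near its middle
- mandrel: bystander: small standing steel ring mandrel (a cone 85 mm high on a 44 mm foot); origin under its centre
- burpot: bystander: white pot of upright burs, 56 mm in diameter, 78 mm high; origin under its centre
- jar: bystander: small capped jar, 52 mm in diameter, 60 mm high; origin under its centre
- hammer: bystander: hammer lying on the bench, 220 mm long; origin near its middle
- brush: bystander: bench brush lying on the bench, 170 mm long; origin near its middle
- dish: bystander: small shallow steel dish, 60 mm across; origin under its centre
Not all that is in view belongs to the job. What is shaped like the cradle but blue or purple is not meant. Of the things shaped like the tile, the white one is meant.

How it is judged:
On the way, in this order (a step that is already met when the one before it is completed fails the run):
1. the rod is home in the guide tube: collar against the rim (x of rod in the frame of guide_tube between -0.004 and 0.003 m and y of rod in the frame of guide_tube between -0.004 and 0.004 m and z of rod in the frame of guide_tube between -0.004 and 0.004 m and x of rod_tip in the frame of guide_tube between -0.1 and -0.08 m and angle between the x axis of rod and the x axis of guide_tube, either way round below 0.07 rad), for 0.2 s.
2. the rod is drawn right out of the tube (x of rod_tip in the frame of guide_tube above 0.005 m), for 0.1 s.
At the end, for the whole second after the job is handed in: the rod is gripped by the fingers alone, at rest, its axis within 6 degrees of level, its tip over the tile (within the tile's outline) and 50 to 160 mm above the tile's top; it touches neither tile, fixture, cradle nor any bystander (angle between rod's own x axis and vertical between 1.466 and 1.676 rad and x of rod_tip in the frame of tile between -0.05 and 0.05 m and y of rod_tip in the frame of tile between -0.05 and 0.05 m and z of rod_tip in the frame of tile between 0.058 and 0.168 m and contact force between rod and the fingers above 1 N and linear speed of rod below 0.02 m/s and angular speed of rod below 0.15 rad/s and contact force between rod and fixture below 0.1 N and contact force between rod and tile below 0.1 N and contact force between rod and cradle below 0.1 N and contact force between rod and scriber below 0.1 N and contact force between rod and mandrel below 0.1 N and contact force between rod and burpot below 0.1 N and contact force between rod and jar below 0.1 N and contact force between rod and hammer below 0.1 N and contact force between rod and brush below 0.1 N and contact force between rod and dish below 0.1 N); the arm keeps its last pose, push and grip.
It fails at once if a bystander is pushed more than 30 mm from its place (distance of any of scriber, mandrel, burpot, jar, hammer, brush, dish from where it was at the start of the episode above 0.03 m).
It also fails if it takes over 58 s, if anything falls off the work surface, if the arm or the gripper's body presses on something with over 40 N, if the wrist force passes 120 N, or if a joint passes its speed limit or range.

### The arm

A 7-joint arm with a two-finger parallel gripper is mounted at the origin on the work surface. World frame = base frame: x ahead of the robot, y to its left, z up, the work surface at z = 0. Lengths are in m, angles in rad, forces in N, time in s.
With the tool pointing down it reaches from about 0.35 to 0.9 m from the base axis. Payload 8.1 kg.
Tool frame: the origin (TCP) lies at the very end of the fingers, on their centre line; the grasp point (between the pads) lies 19 mm behind it; x points along the fingers, y is the direction in which the jaws open and shut, and the axes are right-handed (so a half turn about x gives the same grasp; the last joint's range is limited). The gripper opens to 92 mm and grips with 3 to 60 N. Pads are 19 mm wide; open, the fingers measure 130 mm over their backs; the gripper's body (75 mm by 190 mm) begins 47 mm behind the grasp point.
Start: joints at [1.019, 0.434, 0.025, 1.573, -0.012, 1.134, -0.075], TCP at [0.271, -0.563, 0.227] pointing down, gripper open.
Joint ranges: [-2.62, 2.62], [-0.44, 2.09], [-1.27, 1.32], [0.08, 2.57], [-1.32, 4.46], [0.12, 2], [-2.74, 2.74]. Speed limits (rad/s): [2.22, 2.22, 3.01, 3.01, 3.14, 3.14, 3.14].

### API

Orientations are given as a rotation vector (axis times angle).
In Python, from cell import arm gives the robot as it stands.
- The arm moves only by the tool servo_tool, never from a script. Its argument "plan" is a list of rows, each a list of 2 entries, a list of its own where there are three numbers: the shift along the world's x, y, z in cm, then the turn, a rotation vector about the world's x, y, z in degrees. A call has 1 to 12 rows; each row is the pose to reach, as a shift and turn from the pose measured when the call began; what a row does not reach only later rows make up. A row lasts 1/10 s, in which the tool goes at most 50 mm and 8.59 degrees, less where a joint would pass 70% of its speed; a pose out of reach is approached as far as the arm can. A call with a gripper value outside its range is refused whole. "grip" is the opening, from 0 (shut) to 1 (fully open), set as the call begins (left out, the last holds). The fingers move at their own pace and stop on an object; "squeeze" is the grip in N (left out, the last holds). Time passes only in rows, so rows that repeat a pose let the fingers close. It gives the time, the measured TCP pose, the force and the opening at its end, in the units of the state.
- arm.observe(): the state, without advancing time (a new reading comes with each control period).
- arm.get_image(name): name is "side" or "top"; returns a dict with "frame" (400x640x3 uint8, blue, green, red), "fx", "fy", "cx", "cy" (pixels), "position" and "rotation" of the camera in the world. Camera axes: x right, y down, z forward; pixel columns grow to the right and rows downward; lengths in m; the calibration is good to about 2 mm. A picture is of the moment at which its call begins. There is no depth.
- arm.sign_off(): hands the job in, once; it reports no verdict.
Trained networks look in a picture, given as the dict that the camera call returned (one of the last four; its "shot" number tells which), for a name from the list of things; names that differ only in an ending like _2 or _b are one class to them, and where a whole thing is asked for, a point or a joint stands for the part that bears it (a point fixed in the world has none). Each returns a list of dicts, best first, with "score" (0 to 1); they miss things now and then, are a little off and sometimes report something else, mostly with a low value. They report only what shows in the picture. A call takes as long as a camera call. They do not tell look-alikes from the thing itself.
- arm.search_frame(picture, query): "at" ([column, row] in pixels, amid what is visible of it).
- arm.trace(picture, query): "pixels" (400x640 bool, what is visible of it) and "at" ([column, row] in pixels, amid what is visible of it).
The state is a dict: "clock": time; "joints": joint angles; "dq": joint speeds; "joint_efforts": joint torques, N m; "position": TCP position; "ee_rot": TCP orientation; "force": force on the tool from outside, world axes, zero at the start; "ft_torque": the same for the moment, N m; "width": opening from 0.0 (shut) to 1.0 (fully open).
Only numpy, scipy, OpenCV 4.12 (cv2) and the standard library are available. Lean on these libraries where they do the work, as an engineer would, in place of code of your own. Each camera call takes 0.05 s, during which the arm holds its last target.

## Working session

There is one attempt and no reset: what is moved stays moved. The work goes in short steps, Python scripts to look and compute and a tool call to move; the robot and the scene stay as the last step left them, time stands still between calls to the robot, and variables do not carry over. Pictures are saved under pics/ and viewed, and the job is handed in when it is done.

Besides the shell and the picture viewer there is one more tool, called after ">>>" as name(argument=value, ...) on one line, values as JSON. servo_tool: Moves the arm, as the interface text tells. Its arguments: {"type":"object","properties":{"plan":{"type":"array","items":{"type":"array"}},"grip":{"type":"number"},"squeeze":{"type":"number"}},"required":["plan"]}

```bash
mkdir -p pics; ls; python3 - <<'E'
from cell import arm
import cv2,numpy as np,pickle
for n in ("top","side"):
    p=arm.get_image(n); cv2.imwrite(f"pics/{n}0.png",p["frame"]); pickle.dump(p,open(f"{n}0.pkl","wb"))
    print(n,p["fx"],p["fy"],p["cx"],p["cy"],np.round(p["position"],4),np.round(p["rotation"],4).tolist(),p["shot"])
    for q in ("rod","cradle","fixture","guide_tube","tile","rod_tip","rod_grip","scriber"):
        print(q,[(np.round(d["at"]).tolist(),round(d["score"],2)) for d in arm.search_frame(p,q)])
print(arm.observe())
E
```

```text
pics
top 368.2309653876212 368.2309653876212 319.6393079048427 200.94525457992464 [0.368  0.0135 1.3855] [-2.2193, 2.1551, -0.0834] 1
rod [([386.0, 180.0], 0.47)]
cradle [([444.0, 254.0], 0.87), ([375.0, 253.0], 0.81), ([384.0, 188.0], 0.61), ([389.0, 184.0], 0.56)]
fixture [([248.0, 210.0], 0.59)]
guide_tube [([248.0, 208.0], 0.62)]
tile [([322.0, 191.0], 0.98), ([278.0, 167.0], 0.94), ([300.0, 236.0], 0.9), ([204.0, 156.0], 0.59)]
rod_tip [([387.0, 183.0], 0.75)]
rod_grip [([386.0, 186.0], 0.44)]
scriber []
side 499.8929374216802 499.8929374216802 316.6502482522399 201.86239774972762 [-0.0888  0.6914  1.132 ] [-0.8976, 2.5745, -0.9606] 2
rod [([312.0, 133.0], 0.69), ([357.0, 162.0], 0.48)]
cradle [([418.0, 214.0], 0.97), ([355.0, 179.0], 0.92), ([359.0, 117.0], 0.68), ([460.0, 164.0], 0.56)]
fixture [([272.0, 300.0], 0.87)]
guide_tube [([265.0, 283.0], 0.85)]
tile [([309.0, 222.0], 0.92), ([252.0, 245.0], 0.84), ([343.0, 270.0], 0.68), ([356.0, 164.0], 0.49)]
rod_tip [([357.0, 165.0], 0.55)]
rod_grip [([355.0, 162.0], 0.71)]
scriber [([260.0, 189.0], 0.73)]
{'clock': 0.9, 'joints': array([ 1.01940194,  0.43447432,  0.02499406,  1.57320774, -0.01160996,
        1.13403307, -0.07508326]), 'dq': array([ 0.00038061,  0.00038971, -0.00194395, -0.00018416,  0.00042693,
       -0.00147767, -0.0004253 ]), 'joint_efforts': array([ 9.76986448e-04, -6.67643809e+01,  9.84700844e-01, -3.14806974e+01,
       -6.06974820e-02,  3.26715165e-02, -5.98904606e-06]), 'position': array([ 0.27115461, -0.56311366,  0.22675473]), 'ee_rot': array([ 1.97250991,  0.4501148 , -1.97249599]), 'force': array([0.11695046, 0.77187759, 0.64723051]), 'ft_torque': array([-0.01203891,  0.04036093, -0.00745544]), 'width': 1.000305550737807}
```

View images.

View pics/top0.png

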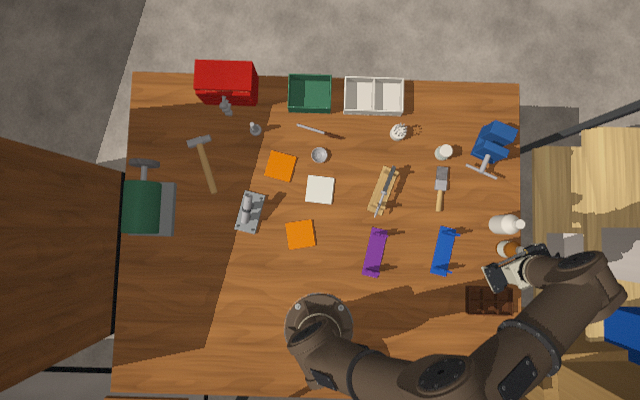

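View pics/side0.png

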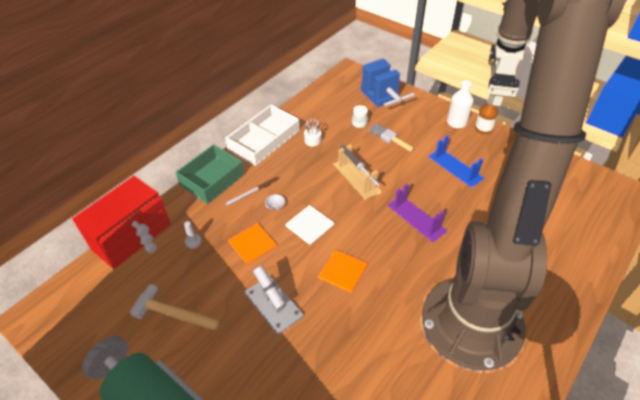

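```bash
python3 - <<'E'
import cv2
t=cv2.imread("pics/top0.png");s=cv2.imread("pics/side0.png")
cv2.imwrite("pics/top0c.png",cv2.resize(t[120:270,220:420],None,fx=4,fy=4,interpolation=cv2.INTER_CUBIC))
cv2.imwrite("pics/side0c.png",cv2.resize(s[90:240,290:490],None,fx=4,fy=4,interpolation=cv2.INTER_CUBIC))
cv2.imwrite("pics/side0d.png",cv2.resize(s[220:370,200:400],None,fx=4,fy=4,interpolation=cv2.INTER_CUBIC))
E
```

```text
(no output)
```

View pics/top0c.png

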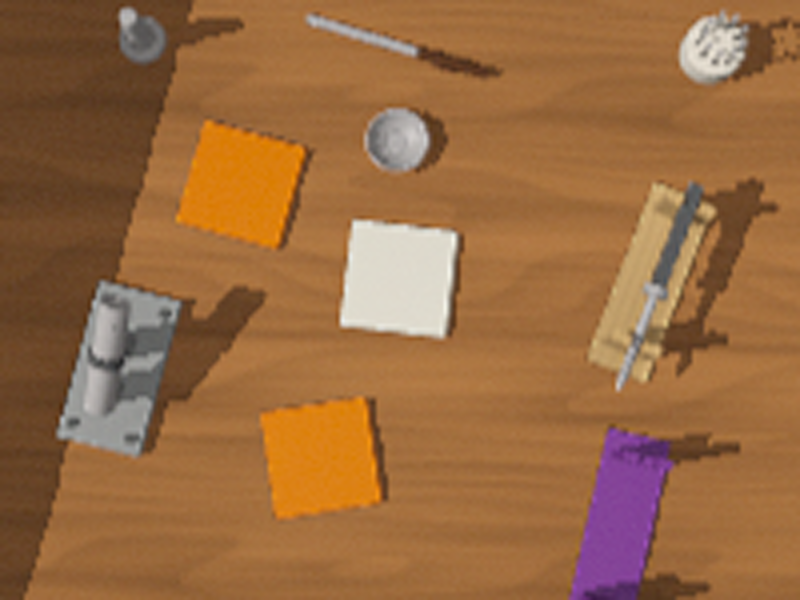

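View pics/side0c.png

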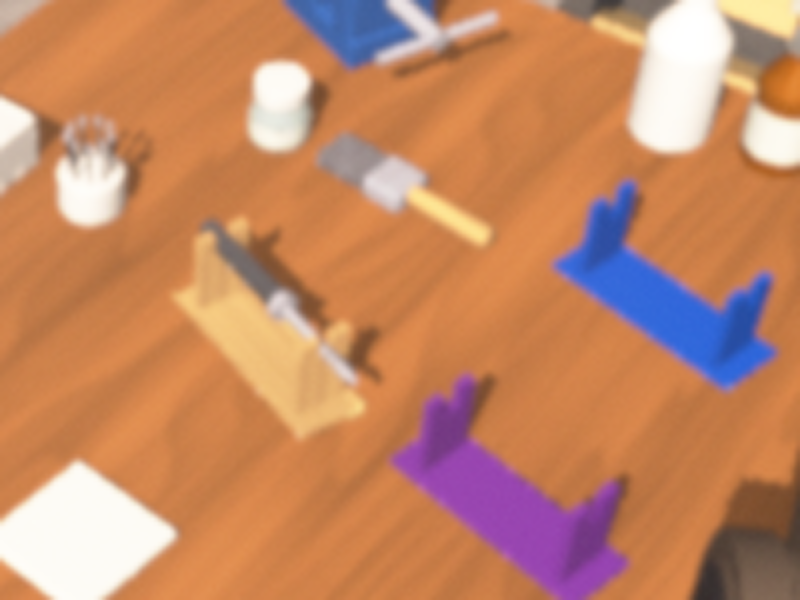

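View pics/side0d.png

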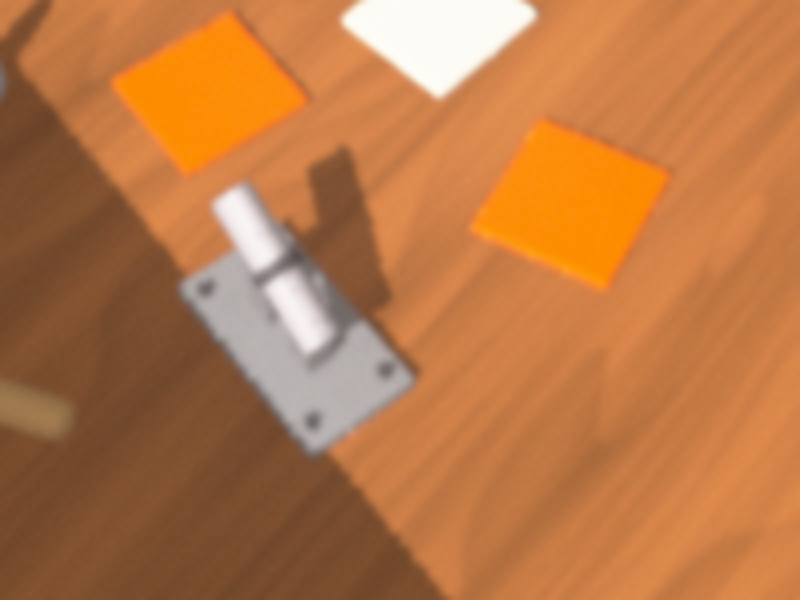

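The wooden cradle with the rod is at top (384,188) and side (357,172). It could be confused with the purple cradle at top (375,253), the blue one at (444,254), and the scriber at (318,130). The white tile is at (320,190), with orange ones at (280,166) and (300,235). The crop confirms the collar on the rod in the wooden cradle. The fixture is at top (248,210), with its mouth facing away from the robot.

```bash
python3 - <<'E'
from cell import arm
import cv2,numpy as np,pickle
P={}
for n in ("top","side"):
    p=arm.get_image(n); M={}
    for q in ("rod","cradle","fixture","guide_tube","tile"):
        M[q]=[(d["score"],d["at"],d["pixels"]) for d in arm.trace(p,q)]
        print(n,q,[(round(s,2),np.round(a).tolist(),int(m.sum())) for s,a,m in M[q]])
    P[n]=(p,M)
pickle.dump(P,open("tr.pkl","wb"))
for n in P:
    p,M=P[n]; f=p["frame"].copy()
    R=np.array(p["rotation"]);print(R.shape)
    f[M["rod"][0][2]]=(0,0,255) if M["rod"] else 0
    f[M["fixture"][0][2]]=(0,255,0)
    f[M["guide_tube"][0][2]]=(255,0,0)
    f[M["tile"][0][2]]=(255,0,255)
    f=f[120:280,200:420] if n=="top" else f[100:350,200:420]
    cv2.imwrite(f"pics/tr_{n}.png",cv2.resize(f,None,fx=2.4,fy=2.4,interpolation=cv2.INTER_NEAREST))
E
```

```text
top rod [(0.73, [384.0, 187.0], 186), (0.28, [397.0, 132.0], 217), (0.23, [319.0, 130.0], 150)]
top cradle [(0.73, [373.0, 253.0], 826), (0.58, [444.0, 250.0], 846), (0.57, [381.0, 193.0], 616), (0.31, [442.0, 184.0], 348)]
top fixture [(0.91, [247.0, 211.0], 817), (0.53, [386.0, 184.0], 151)]
top guide_tube [(0.52, [247.0, 207.0], 236)]
top tile [(0.76, [322.0, 188.0], 683), (0.65, [301.0, 236.0], 772), (0.6, [278.0, 166.0], 728)]
side rod [(0.79, [354.0, 159.0], 219)]
side cradle [(0.85, [416.0, 213.0], 1287), (0.74, [458.0, 164.0], 1014), (0.64, [387.0, 135.0], 348), (0.63, [352.0, 178.0], 956), (0.43, [273.0, 300.0], 1911)]
side fixture [(0.93, [272.0, 301.0], 1819)]
side guide_tube [(0.83, [268.0, 287.0], 521), (0.59, [355.0, 161.0], 214)]
side tile [(0.97, [341.0, 270.0], 1205), (0.94, [250.0, 243.0], 1105)]
(3,)
(3,)
```

View pics/tr_top.png

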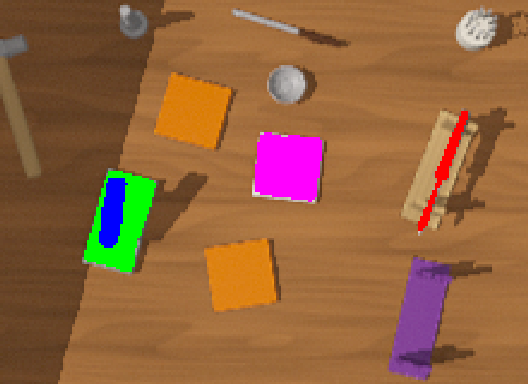

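View pics/tr_side.png

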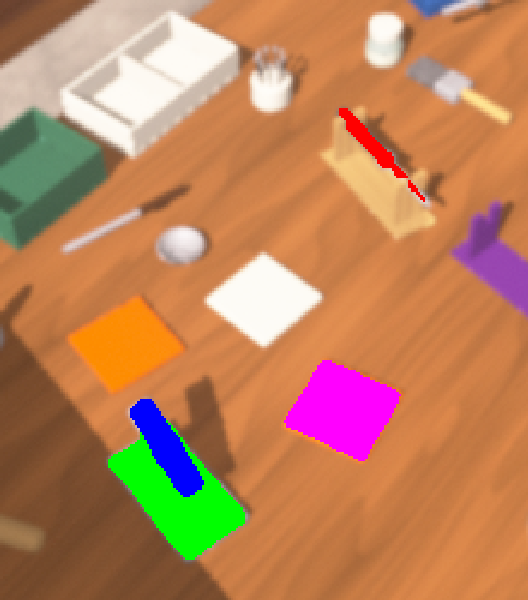

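```bash
cat > fit.py <<'E'
import numpy as np,cv2
from scipy.spatial.transform import Rotation as Ro
from scipy.optimize import minimize
SS=8
def proj(p,X):
    R=Ro.from_rotvec(p["rotation"]).as_matrix(); c=(np.asarray(X)-p["position"])@R
    return np.c_[p["fx"]*c[:,0]/c[:,2]+p["cx"],p["fy"]*c[:,1]/c[:,2]+p["cy"]]
def ray(p,uv):
    R=Ro.from_rotvec(p["rotation"]).as_matrix()
    return R@np.array([(uv[0]-p["cx"])/p["fx"],(uv[1]-p["cy"])/p["fy"],1])
def onz(p,uv,z):
    d=ray(p,uv); return p["position"]+d*(z-p["position"][2])/d[2]
def box(a,b): return np.array([[x,y,z] for x in(a[0],b[0]) for y in(a[1],b[1]) for z in(a[2],b[2])])
def cyl(x0,x1,r0,r1,n=24):
    t=np.arange(n)*2*np.pi/n
    return np.vstack([np.c_[np.full(n,x),r*np.cos(t),r*np.sin(t)] for x,r in((x0,r0),(x1,r1))])
def render(p,parts,win):
    u0,u1,v0,v1=win; im=np.zeros(((v1-v0)*SS,(u1-u0)*SS),np.uint8)
    for X in parts:
        q=(proj(p,X)-[u0-.5,v0-.5])*SS-.5
        h=cv2.convexHull(q.astype(np.float32))
        cv2.fillConvexPoly(im,np.round(h*16).astype(np.int32),255,shift=4)
    return cv2.resize(im,(u1-u0,v1-v0),interpolation=cv2.INTER_AREA).astype(float)/255
RODP=[cyl(0,.078,.0045,.0045),cyl(.078,.09,.0045,.002),cyl(-.008,0,.012,.012),box((-.108,-.007,-.007),(-.008,.007,.007))]
def place(parts,R,t): return [X@R.T+t for X in parts]
def win(m,pad=6):
    v,u=np.where(m); return (u.min()-pad,u.max()+pad,v.min()-pad,v.max()+pad)
def fit(terms,x0,steps):
    # terms: list of (picture, mask, partsfn)
    W=[(p,m[win(m)[2]:win(m)[3],win(m)[0]:win(m)[1]].astype(float),win(m),f) for p,m,f in terms]
    W=[(p,cv2.GaussianBlur(m,(0,0),.7),w,f) for p,m,w,f in W]
    def c(x): return sum(((cv2.GaussianBlur(render(p,f(x),w),(0,0),.7)-m)**2).sum() for p,m,w,f in W)
    best=None
    x=np.array(x0,float);st=np.array(steps,float)
    for k in range(4):
        sim=np.vstack([x,x+np.diag(st)])
        r=minimize(c,x,method="Nelder-Mead",options=dict(initial_simplex=sim,maxiter=400,xatol=1e-5,fatol=1e-3)); x=r.x; st=st*-.5
    return x,r.fun
E
cat > f1.py <<'E'
import pickle,numpy as np
from fit import *
P=pickle.load(open("tr.pkl","rb"))
Rz=lambda a:Ro.from_euler("z",a).as_matrix()
pt,Mt=P["top"];ps,Ms=P["side"]
S=Ro.from_euler("y",-30,degrees=True).as_matrix()
def tube(x): return place(place([cyl(-x[4],0,.014,.014)],S,np.array([0,0,.105])),Rz(x[2]),np.array([x[0],x[1],0]))
def fx(x): return tube(x)+place([box((x[3]-.075,-.04,0),(x[3]+.075,.04,.012))],Rz(x[2]),np.array([x[0],x[1],0]))
g=onz(pt,(247,200),.105);print("mouth guess",g)
T=[(pt,Mt["guide_tube"][0][2],tube),(pt,Mt["fixture"][0][2],fx)]
Sd=[(ps,Ms["guide_tube"][0][2],tube),(ps,Ms["fixture"][0][2],fx)]
for nm,tt in(("top",T),("side",Sd),("both",T+Sd)):
    x,f=fit(tt,[g[0],g[1],-.2,-.05,.108],[.01,.01,.1,.01,.004]);print("fixture",nm,np.round(x,4),f)
def rod(x): return place(RODP,Rz(x[2]),np.array([x[0],x[1],.065]))
a=onz(pt,(375,217),.065);b=onz(pt,(394,168),.065);print(a,b,np.linalg.norm(a-b))
yaw=np.arctan2(*(a-b)[1::-1]);o=b+(a-b)*.108/.198
T=[(pt,Mt["rod"][0][2],rod)];Sd=[(ps,Ms["rod"][0][2],rod)]
for nm,tt in(("top",T),("side",Sd),("both",T+Sd)):
    x,f=fit(tt,[o[0],o[1],yaw],[.01,.01,.1]);print("rod",nm,np.round(x,4),f)
tile=lambda x:place([box((-.05,-.05,0),(.05,.05,.008))],Rz(x[2]),np.array([x[0],x[1],0]))
g=onz(pt,(320,190),.008)
x,f=fit([(pt,Mt["tile"][0][2],tile)],[g[0],g[1],0],[.01,.01,.1]);print("tile",np.round(x,4),f)
E
python3 f1.py
```

```text
mouth guess [0.45548348 0.26160056 0.105     ]
fixture top [ 0.4733  0.2581 -0.2298 -0.0541  0.1038] 24.875096229359087
fixture side [ 0.4718  0.2576 -0.2328 -0.0532  0.1058] 36.02299526606525
fixture both [ 0.4718  0.2578 -0.2293 -0.0529  0.105 ] 64.62240598102304
[ 0.41068069 -0.19171807  0.065     ] [ 0.59008801 -0.25731321  0.065     ] 0.19102279519357343
rod top [ 0.4963 -0.2183  2.7947] 6.451085306873021
rod side [ 0.4974 -0.2196  2.7823] 20.779555291517493
rod both [ 0.4962 -0.2187  2.7907] 29.14114798352597
tile [ 0.513   0.0107 -0.0767] 9.154177304368343
```

```bash
cat > kin.py <<'E'
import numpy as np
from scipy.spatial.transform import Rotation as Ro
# rod-in-hand convention: tool x = -rod z(up) , tool y = +-rod y ; rod frame: x to tip, z up when level
def rodR(yaw,pitchdown):  # rod frame in world
    return Ro.from_euler("z",yaw)*Ro.from_euler("y",pitchdown)
def toolR(yaw,pitchdown,flip):
    R=rodR(yaw,pitchdown).as_matrix()
    x=-R[:,2]; y=R[:,1]*(1 if flip else -1); z=np.cross(x,y)
    return Ro.from_matrix(np.c_[x,y,z])
def delta(o,tp,tR):
    R0=Ro.from_rotvec(o["ee_rot"])
    return (np.round((np.array(tp)-o["position"])*100,2).tolist(), np.round(np.degrees((tR*R0.inv()).as_rotvec()),2).tolist())
E
python3 - <<'E'
from cell import arm
from kin import *
o=arm.observe();print(o["clock"],np.round(Ro.from_rotvec(o["ee_rot"]).as_matrix(),3))
for f in(0,1): print(f,delta(o,[.5385,-.2339,.15],toolR(2.7907,0,f)))
E
```

```text
1.5 [[ 0.     0.434 -0.901]
 [-0.    -0.901 -0.434]
 [-1.     0.     0.   ]]
0 ([26.73, 32.92, -7.67], [0.0, 0.01, 134.18])
1 ([26.73, 32.92, -7.67], [0.0, -0.0, -45.82])
```

>>> servo_tool(plan=[[[26.7, 32.9, -4.0], [0, 0, -45.8]], [[26.7, 32.9, -4.0], [0, 0, -45.8]], [[26.7, 32.9, -4.0], [0, 0, -45.8]], [[26.7, 32.9, -4.0], [0, 0, -45.8]], [[26.7, 32.9, -4.0], [0, 0, -45.8]], [[26.7, 32.9, -7.7], [0, 0, -45.8]], [[26.7, 32.9, -7.7], [0, 0, -45.8]], [[26.7, 32.9, -7.7], [0, 0, -45.8]], [[26.7, 32.9, -7.7], [0, 0, -45.8]], [[26.7, 32.9, -7.7], [0, 0, -45.8]], [[26.7, 32.9, -7.7], [0, 0, -45.8]], [[26.7, 32.9, -7.7], [0, 0, -45.8]]], grip=1)

```text
clock: 2.7
position: [0.5376, -0.2355, 0.15]
ee_rot: [-2.03, 0.362, 2.03]
force: [-0.6, -0.4, 0.4]
width: 0.993
```

```bash
python3 - <<'E'
from cell import arm
from kin import *
import cv2
o=arm.observe();print(o["clock"],o["position"],o["joints"],o["force"])
print(delta(o,[.5385,-.2339,.046],toolR(2.7907,0,1)))
for n in("top","side"):
    f=arm.get_image(n)["frame"];f=f[120:270,300:460] if n=="top" else f[80:230,280:440]
    cv2.imwrite(f"pics/a_{n}.png",cv2.resize(f,None,fx=4,fy=4,interpolation=cv2.INTER_CUBIC))
E
```

```text
2.7 [ 0.53758345 -0.23548295  0.1500209 ] [ 0.27134894  0.44539876  0.0695099   1.7665447  -0.03621395  0.93068777
 -1.56725269] [-0.61204129 -0.42691383  0.4019574 ]
([0.09, 0.16, -10.4], [0.05, -0.0, 0.07])
```

View pics/a_side.png

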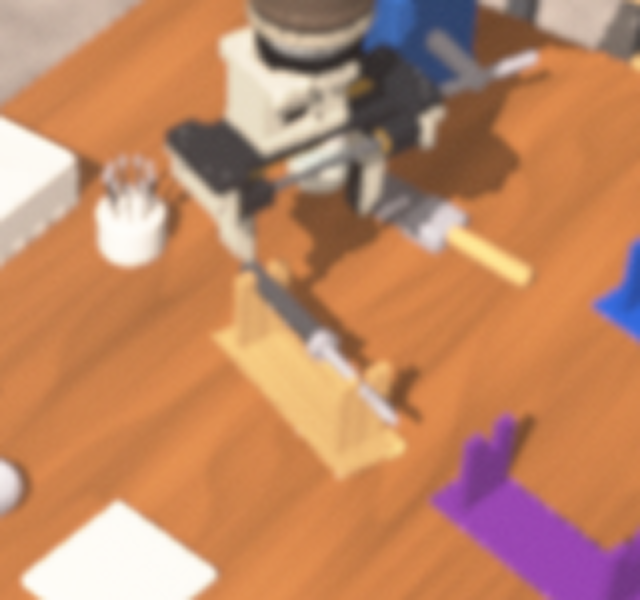

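View pics/a_top.png

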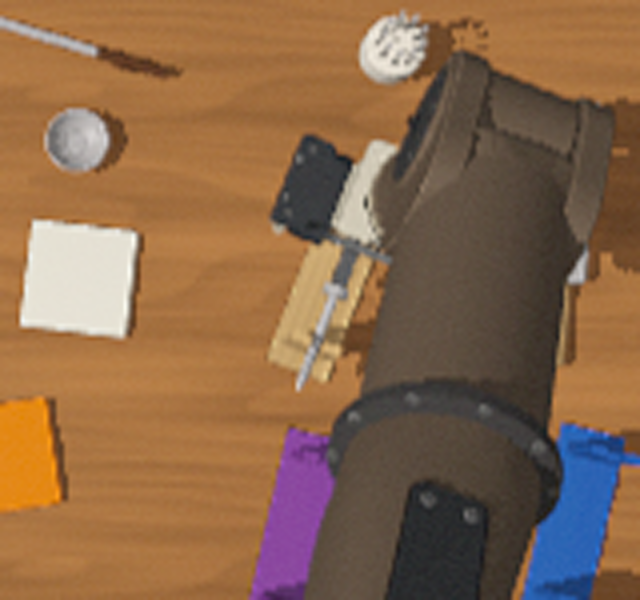

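The side view shows the gripper above the handle between the collar and the rear post, with the jaws straddling the rod. The area is clear, so I'm descending.

>>> servo_tool(plan=[[[0.1, 0.16, -4], [0, 0, 0]], [[0.1, 0.16, -7], [0, 0, 0]], [[0.1, 0.16, -9], [0, 0, 0]], [[0.1, 0.16, -10.4], [0, 0, 0]], [[0.1, 0.16, -10.4], [0, 0, 0]], [[0.1, 0.16, -10.4], [0, 0, 0]], [[0.1, 0.16, -10.4], [0, 0, 0]]])

```text
clock: 3.5
position: [0.5393, -0.2348, 0.0475]
ee_rot: [-2.032, 0.364, 2.027]
force: [0.2, -0.0, 0.5]
width: 0.997
```

>>> servo_tool(plan=[[[0, 0, 0], [0, 0, 0]], [[0, 0, 0], [0, 0, 0]], [[0, 0, 0], [0, 0, 0]], [[0, 0, 0], [0, 0, 0]], [[0, 0, 0], [0, 0, 0]], [[0, 0, 0], [0, 0, 0]], [[0, 0, 0], [0, 0, 0]], [[0, 0, 0], [0, 0, 0]], [[0, 0, 0], [0, 0, 0]], [[0, 0, 0], [0, 0, 0]]], grip=0, squeeze=45)

```text
clock: 4.5
position: [0.5393, -0.2348, 0.0475]
ee_rot: [-2.032, 0.364, 2.027]
force: [0.3, 0.5, -1.2]
width: 0.182
```

```bash
python3 - <<'E'
from cell import arm
o=arm.observe();print(o["clock"],o["position"],o["force"],o["ft_torque"],o["width"]*92)
E
```

```text
4.5 [ 0.53930101 -0.23479626  0.0474987 ] [ 0.29778138  0.48214662 -1.17573366] [ 0.04809189  0.05589766 -0.04452318] 16.770943676636545
```

>>> servo_tool(plan=[[[0, 0, 0], [0, 0, 0]], [[0, 0, 0], [0, 0, 0]], [[0, 0, 0], [0, 0, 0]]])

```text
clock: 4.8
position: [0.5394, -0.2347, 0.0475]
ee_rot: [-2.032, 0.364, 2.027]
force: [-0.0, 0.3, 0.3]
width: 0.147
```

>>> servo_tool(plan=[[[0, 0, 0.5], [0, 0, 0]], [[0, 0, 1.5], [0, 0, 0]], [[0, 0, 3], [0, 0, 0]], [[0, 0, 6], [0, 0, 0]], [[0, 0, 10], [0, 0, 0]], [[0, 0, 13], [0, 0, 0]], [[0, 0, 13], [0, 0, 0]], [[0, 0, 13], [0, 0, 0]], [[0, 0, 13], [0, 0, 0]]])

```text
clock: 5.7
position: [0.5385, -0.2344, 0.1766]
ee_rot: [-2.03, 0.363, 2.028]
force: [-0.0, -0.3, -1.6]
width: 0.152
```

```bash
python3 - <<'E'
from cell import arm
import cv2
o=arm.observe();print(o["clock"],o["position"],o["force"],o["ft_torque"],o["width"]*92)
for n in("top","side"):
    f=arm.get_image(n)["frame"];f=f[120:270,300:460] if n=="top" else f[40:190,280:440]
    cv2.imwrite(f"pics/b_{n}.png",cv2.resize(f,None,fx=4,fy=4,interpolation=cv2.INTER_CUBIC))
E
```

```text
5.7 [ 0.53852298 -0.23443001  0.17664755] [-0.03828466 -0.28621893 -1.57867453] [ 0.06638406 -0.0174425   0.00576506] 14.022765022051832
```

View pics/b_side.png

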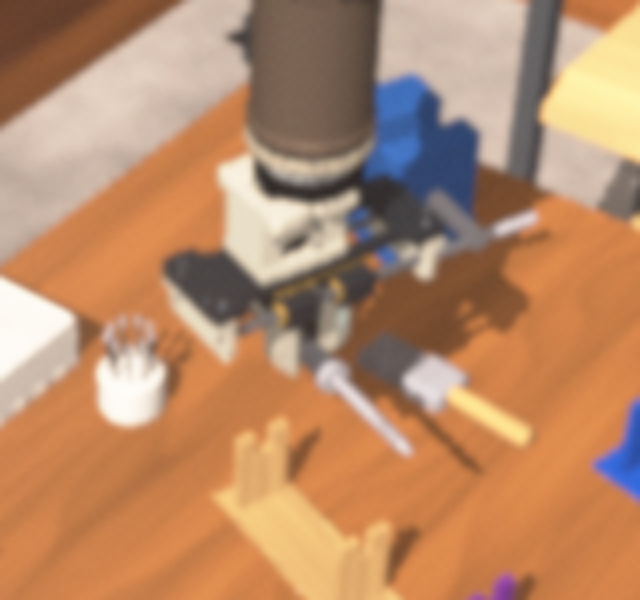

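View pics/b_top.png

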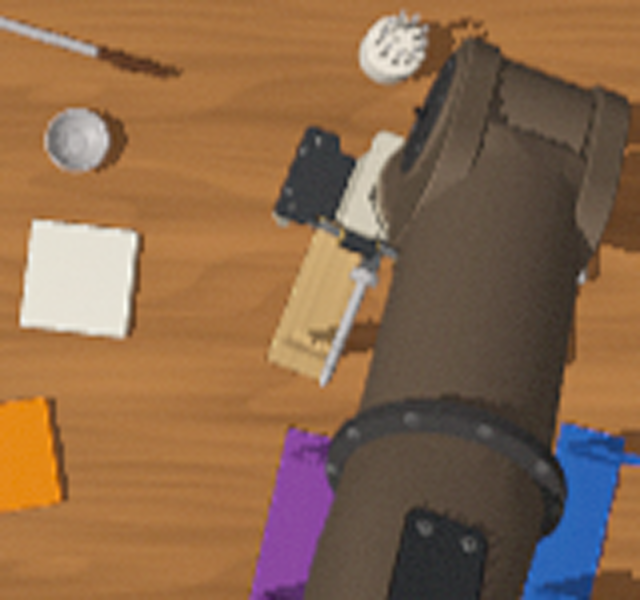

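```bash
cat >> kin.py <<'E'
MOUTH=np.array([.4718,.2578,.105]); TY=-.2293
AX=np.array([np.cos(np.pi/6)*np.cos(TY),np.cos(np.pi/6)*np.sin(TY),.5])
GB=.046; ZO=.0015  # grasp behind origin; axis offset toward the finger tips
def tcp_for(origin,yaw,pd):
    R=rodR(yaw,pd).as_matrix(); tR=toolR(yaw,pd,1)
    return origin-GB*R[:,0]+(.019-ZO)*tR.as_matrix()[:,0],tR
E
python3 - <<'E'
from cell import arm
from kin import *
o=arm.observe()
t,R=tcp_for(MOUTH+.125*AX,np.pi+TY,np.pi/6)
print(t,delta(o,t,R),Ro.as_matrix(R)[:,0])
E
```

```text
[0.62453516 0.22215083 0.17534456] ([8.61, 45.66, -0.09], [-8.58, -28.75, 6.97]) [ 0.48691287 -0.11364795 -0.8660254 ]
```

>>> servo_tool(plan=[[[5, 12, 4], [0, 0, 0]], [[8.6, 45.7, 4], [-8.6, -28.7, 7]], [[8.6, 45.7, 4], [-8.6, -28.7, 7]], [[8.6, 45.7, 4], [-8.6, -28.7, 7]], [[8.6, 45.7, 4], [-8.6, -28.7, 7]], [[8.6, 45.7, 4], [-8.6, -28.7, 7]], [[8.6, 45.7, 4], [-8.6, -28.7, 7]], [[8.6, 45.7, 4], [-8.6, -28.7, 7]], [[8.6, 45.7, 4], [-8.6, -28.7, 7]], [[8.6, 45.7, 4], [-8.6, -28.7, 7]], [[8.6, 45.7, 4], [-8.6, -28.7, 7]], [[8.6, 45.7, 4], [-8.6, -28.7, 7]]])

```text
clock: 7.0
position: [0.6236, 0.2281, 0.2151]
ee_rot: [-2.613, 0.292, 1.511]
force: [-0.3, 0.2, -2.2]
width: 0.15
```

```bash
python3 - <<'E'
from cell import arm
from kin import *
o=arm.observe();print(o["clock"],o["position"],o["joints"],o["force"])
t,R=tcp_for(MOUTH+.125*AX,np.pi+TY,np.pi/6)
print(t,delta(o,t,R))
E
```

```text
7.0 [0.62359595 0.22810934 0.2150621 ] [-0.98201939  0.33869808  0.43268948  1.93548462  0.44115709  0.57422457
 -2.72279161] [-0.2671141   0.22569687 -2.20080472]
[0.62453516 0.22215083 0.17534456] ([0.09, -0.6, -3.97], [0.06, -0.09, -0.44])
```

Joint 7 is at -2.72, next to its limit of -2.74, and insertion would push it further. I'll put the rod back in the cradle and regrip with the tool turned half round, which brings joint 7 to about +0.4 at the tube.

```bash
python3 - <<'E'
from cell import arm
from kin import *
o=arm.observe()
print(delta(o,[.5390,-.2346,.1766],Ro.from_rotvec([-2.032,.364,2.027])))
E
```

```text
([-8.46, -46.27, -3.85], [8.48, 28.56, -7.43])
```

>>> servo_tool(plan=[[[0, -8, 0], [0, 0, 0]], [[-8.46, -46.3, -1], [8.5, 28.6, -7.4]], [[-8.46, -46.3, -1], [8.5, 28.6, -7.4]], [[-8.46, -46.3, -1], [8.5, 28.6, -7.4]], [[-8.46, -46.3, -1], [8.5, 28.6, -7.4]], [[-8.46, -46.3, -1], [8.5, 28.6, -7.4]], [[-8.46, -46.3, -1], [8.5, 28.6, -7.4]], [[-8.46, -46.3, -1], [8.5, 28.6, -7.4]], [[-8.46, -46.3, -1], [8.5, 28.6, -7.4]], [[-8.46, -46.3, -1], [8.5, 28.6, -7.4]], [[-8.46, -46.3, -2], [8.5, 28.6, -7.4]], [[-8.46, -46.3, -2], [8.5, 28.6, -7.4]]])

```text
clock: 8.2
position: [0.5365, -0.2368, 0.1933]
ee_rot: [-2.025, 0.368, 2.029]
force: [0.1, 0.7, -2.6]
width: 0.146
```

```bash
python3 - <<'E'
from cell import arm
from kin import *
o=arm.observe()
print(o["joints"],o["position"],delta(o,[.5393,-.2347,.1],Ro.from_rotvec([-2.032,.364,2.027])))
E
```

```text
[ 0.08325721  0.40936117  0.33475018  1.73304921 -0.1520379   1.02631528
 -1.45715037] [ 0.53648219 -0.23675968  0.19334321] ([0.28, 0.21, -9.33], [-0.07, -0.23, 0.24])
```

>>> servo_tool(plan=[[[0.28, 0.21, -4], [0, -0.2, 0.2]], [[0.28, 0.21, -8], [0, -0.2, 0.2]], [[0.28, 0.21, -10.3], [0, -0.2, 0.2]], [[0.28, 0.21, -10.3], [0, -0.2, 0.2]], [[0.28, 0.21, -10.3], [0, -0.2, 0.2]], [[0.28, 0.21, -10.3], [0, -0.2, 0.2]]])

```text
clock: 8.8
position: [0.5405, -0.2347, 0.092]
ee_rot: [-2.033, 0.363, 2.025]
force: [0.2, -1.0, -2.1]
width: 0.148
```

```bash
python3 - <<'E'
from cell import arm
from kin import *
o=arm.observe()
print(o["joints"],o["position"],delta(o,[.5394,-.2347,.0478],Ro.from_rotvec([-2.032,.364,2.027])))
E
```

```text
[ 0.1106585   0.52611041  0.2966631   1.83314134 -0.20510584  0.80783177
 -1.41349857] [ 0.54048457 -0.23471814  0.09204655] ([-0.11, 0.0, -4.42], [-0.03, 0.11, 0.02])
```

>>> servo_tool(plan=[[[-0.11, 0, -1], [0, 0, 0]], [[-0.11, 0, -2], [0, 0, 0]], [[-0.11, 0, -2.6], [0, 0, 0]], [[-0.11, 0, -3.2], [0, 0, 0]], [[-0.11, 0, -3.8], [0, 0, 0]], [[-0.11, 0, -4.4], [0, 0, 0]], [[-0.11, 0, -4.4], [0, 0, 0]], [[-0.11, 0, -4.4], [0, 0, 0]]])

```text
clock: 9.6
position: [0.5393, -0.2347, 0.0478]
ee_rot: [-2.033, 0.363, 2.025]
force: [-0.8, 0.6, -2.5]
width: 0.148
```

```bash
python3 - <<'E'
from cell import arm
import cv2
o=arm.observe();print(o["position"],o["force"],o["ft_torque"])
f=arm.get_image("side")["frame"][90:240,290:450]
cv2.imwrite(f"pics/c_side.png",cv2.resize(f,None,fx=4,fy=4,interpolation=cv2.INTER_CUBIC))
E
```

```text
[ 0.539316   -0.23473717  0.04778195] [-0.83117694  0.63705109 -2.46646399] [ 0.07760917  0.01967175 -0.00295348]
```

View pics/c_side.png

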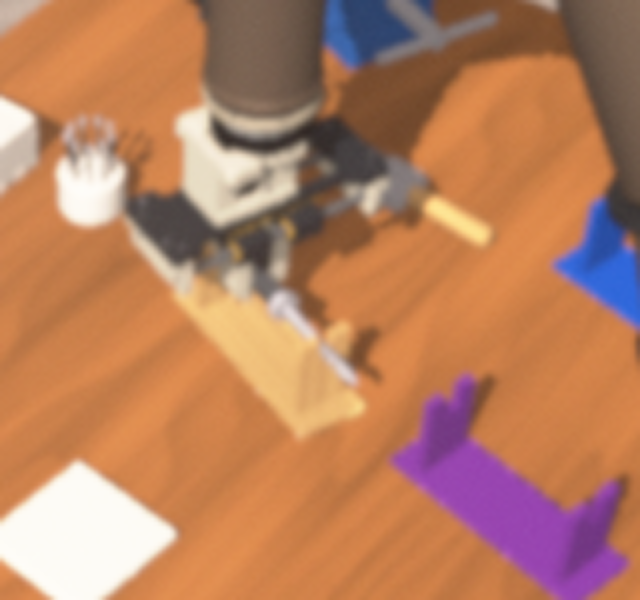

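The rod is back in its slots (shaft in the front post at crop (335,360)). I'll open, rise and turn half round.

>>> servo_tool(plan=[[[0, 0, 0], [0, 0, 0]], [[0, 0, 0], [0, 0, 0]], [[0, 0, 0], [0, 0, 0]], [[0, 0, 0], [0, 0, 0]], [[0, 0, 0], [0, 0, 0]], [[0, 0, 3], [0, 0, 0]], [[0, 0, 7], [0, 0, 0]], [[0, 0, 11], [0, 0, 0]], [[0, 0, 13], [0, 0, 0]], [[0, 0, 13], [0, 0, 30]], [[0, 0, 13], [0, 0, 60]], [[0, 0, 13], [0, 0, 60]]], grip=1)

```text
clock: 10.85
position: [0.5394, -0.2346, 0.1782]
ee_rot: [2.174, 0.111, -2.164]
force: [-1.0, 0.0, -0.5]
width: 0.997
```

>>> servo_tool(plan=[[[0, 0, 0], [0, 0, 90]], [[0, 0, 0], [0, 0, 90]], [[0, 0, 0], [0, 0, 90]], [[0, 0, 0], [0, 0, 90]], [[0, 0, 0], [0, 0, 90]], [[0, 0, 0], [0, 0, 90]], [[0, 0, 0], [0, 0, 90]], [[0, 0, 0], [0, 0, 90]], [[0, 0, 0], [0, 0, 90]], [[0, 0, 0], [0, 0, 90]], [[0, 0, 0], [0, 0, 90]]])

```text
clock: 11.95
position: [0.5392, -0.2348, 0.1782]
ee_rot: [1.132, 1.262, -1.127]
force: [0.4, -0.5, 0.7]
width: 0.996
```

```bash
python3 - <<'E'
from cell import arm
from kin import *
o=arm.observe()
print(o["clock"],o["joints"],o["position"],o["width"],delta(o,[.5387,-.2341,.15],toolR(2.7907,0,0)))
E
```

```text
11.95 [ 0.42835589  0.42792206 -0.14730677  1.71542196  0.06729306  1.00526517
  0.36582538] [ 0.53924024 -0.23482449  0.17819722] 0.9960288340689138 ([-0.05, 0.07, -2.82], [-0.21, -0.17, 63.71])
```

>>> servo_tool(plan=[[[0, 0, -3], [0, 0, 63.7]], [[0, 0, -3], [0, 0, 63.7]], [[0, 0, -3], [0, 0, 63.7]], [[0, 0, -3], [0, 0, 63.7]], [[0, 0, -3], [0, 0, 63.7]], [[0, 0, -3], [0, 0, 63.7]], [[0, 0, -3], [0, 0, 63.7]], [[0, 0, -3], [0, 0, 63.7]], [[0, 0, -3], [0, 0, 63.7]], [[0, 0, -3], [0, 0, 63.7]]])

```text
clock: 12.95
position: [0.5391, -0.235, 0.1481]
ee_rot: [0.278, 1.558, -0.277]
force: [0.3, -0.8, -0.7]
width: 0.995
```

```bash
python3 - <<'E'
from cell import arm
from fit import *
from kin import *
import cv2
o=arm.observe()
print(o["clock"],o["joints"],o["position"],delta(o,[.5390,-.2345,.0475],toolR(2.7907,0,0)))
p=arm.get_image("side")
r=arm.trace(p,"rod");print([(d["score"],d["at"],d["pixels"].sum()) for d in r])
f=p["frame"][80:230,280:440]
cv2.imwrite("pics/d_side.png",cv2.resize(f,None,fx=4,fy=4,interpolation=cv2.INTER_CUBIC))
Rz=lambda a:Ro.from_euler("z",a).as_matrix()
def rod(x): return place(RODP,Rz(x[2]),np.array([x[0],x[1],.065]))
print(fit([(p,r[0]["pixels"],rod)],[.4962,-.2187,2.79],[.005,.005,.05]))
E
```

```text
12.95 [ 0.60961927  0.49048198 -0.4103028   1.73030382  0.22884096  0.97304587
  1.32896474] [ 0.53910447 -0.23498169  0.14812339] ([-0.01, 0.05, -10.06], [-0.09, -0.26, 0.17])
[(0.6, [355.8, 161.9], np.int64(216))]
(array([ 0.49690926, -0.22033532,  2.77716272]), np.float64(21.68986125751262))
```

View pics/d_side.png

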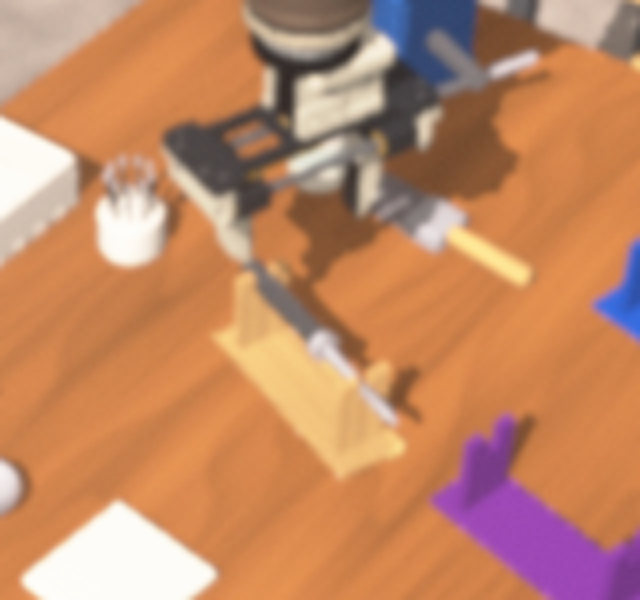

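The rod is lying in the cradle as before. The fit differs from the first side fit by less than 1 mm. I'm descending and regripping.

>>> servo_tool(plan=[[[0, 0.05, -4], [0, -0.2, 0.1]], [[0, 0.05, -7], [0, -0.2, 0.1]], [[0, 0.05, -9], [0, -0.2, 0.1]], [[0, 0.05, -10.1], [0, -0.2, 0.1]], [[0, 0.05, -10.1], [0, -0.2, 0.1]], [[0, 0.05, -10.1], [0, -0.2, 0.1]]])

```text
clock: 13.65
position: [0.5398, -0.2344, 0.048]
ee_rot: [0.277, 1.553, -0.275]
force: [0.1, 0.8, 0.0]
width: 0.997
```

>>> servo_tool(plan=[[[0, 0, 0], [0, 0, 0]], [[0, 0, 0], [0, 0, 0]], [[0, 0, 0], [0, 0, 0]], [[0, 0, 0], [0, 0, 0]], [[0, 0, 0], [0, 0, 0]], [[0, 0, 0], [0, 0, 0]], [[0, 0, 0], [0, 0, 0]], [[0, 0, 0], [0, 0, 0]], [[0, 0, 0], [0, 0, 0]], [[0, 0, 0], [0, 0, 0]], [[0, 0, 0], [0, 0, 0]], [[0, 0, 0], [0, 0, 0]]], grip=0, squeeze=45)

```text
clock: 14.85
position: [0.5398, -0.2344, 0.0479]
ee_rot: [0.277, 1.553, -0.275]
force: [0.5, -0.4, -1.2]
width: 0.147
```

>>> servo_tool(plan=[[[0, 0, 0], [0, 0, 0]], [[0, 0, 0.5], [0, 0, 0]], [[0, 0, 1.5], [0, 0, 0]], [[0, 0, 3], [0, 0, 0]], [[0, 0, 6], [0, 0, 0]], [[0, 0, 10], [0, 0, 0]], [[0, 0, 13], [0, 0, 0]], [[0, 0, 13], [0, 0, 0]]])

```text
clock: 15.65
position: [0.5427, -0.2349, 0.1839]
ee_rot: [0.275, 1.545, -0.276]
force: [0.5, 0.8, -2.6]
width: 0.146
```

```bash
sed -i 's/toolR(yaw,pd,1)/toolR(yaw,pd,0)/' kin.py; python3 - <<'E'
from cell import arm
from kin import *
o=arm.observe()
t,R=tcp_for(MOUTH+.125*AX,np.pi+TY,np.pi/6)
print(o["clock"],o["joints"],o["position"],o["force"],o["width"]*92,delta(o,t,R))
E
```

```text
15.65 [ 0.61924769  0.45253361 -0.42325231  1.69336301  0.21079648  1.03216271
  1.34597205] [ 0.54265424 -0.23490447  0.18394994] [ 0.46198642  0.77580355 -2.58113841] 13.473016028783013 ([8.19, 45.71, -0.86], [-8.51, -28.28, 6.83])
```

>>> servo_tool(plan=[[[5, 12, 3], [0, 0, 0]], [[8.2, 45.7, 3], [-8.5, -28.3, 6.8]], [[8.2, 45.7, 3], [-8.5, -28.3, 6.8]], [[8.2, 45.7, 3], [-8.5, -28.3, 6.8]], [[8.2, 45.7, 3], [-8.5, -28.3, 6.8]], [[8.2, 45.7, 3], [-8.5, -28.3, 6.8]], [[8.2, 45.7, 3], [-8.5, -28.3, 6.8]], [[8.2, 45.7, 3], [-8.5, -28.3, 6.8]], [[8.2, 45.7, 3], [-8.5, -28.3, 6.8]], [[8.2, 45.7, 3], [-8.5, -28.3, 6.8]], [[8.2, 45.7, 3], [-8.5, -28.3, 6.8]], [[8.2, 45.7, 3], [-8.5, -28.3, 6.8]]])

```text
clock: 16.85
position: [0.624, 0.2241, 0.2137]
ee_rot: [0.119, 1.043, -0.205]
force: [-1.4, -1.0, -2.1]
width: 0.149
```

```bash
python3 - <<'E'
from cell import arm
from kin import *
o=arm.observe()
t,R=tcp_for(MOUTH+.125*AX,np.pi+TY,np.pi/6)
print(o["clock"],o["joints"],o["position"],o["force"],o["width"]*92,delta(o,t,R))
E
```

```text
16.85 [-0.33534093  0.36008825 -0.39589906  1.88892455  0.84435463  0.76141415
  0.07334175] [0.62396809 0.22405748 0.21372224] [-1.39335082 -1.04705839 -2.05309128] 13.72436648076334 ([0.06, -0.19, -3.84], [-0.03, -0.02, -0.14])
```

Joints now have plenty of margin. I'll go down to the pre-insertion pose and look.

>>> servo_tool(plan=[[[0.05, -0.2, -2.0], [0, 0, 0]], [[0.05, -0.2, -3.8], [0, 0, 0]], [[0.05, -0.2, -3.8], [0, 0, 0]], [[0.05, -0.2, -3.8], [0, 0, 0]], [[0.05, -0.2, -3.8], [0, 0, 0]]])

```text
clock: 17.35
position: [0.625, 0.2216, 0.1769]
ee_rot: [0.12, 1.042, -0.206]
force: [-0.2, -0.1, -0.8]
width: 0.15
```

```bash
cat > see.py <<'E'
from cell import arm
from fit import *
from kin import *
import cv2,sys,pickle
tag=sys.argv[1]
o=arm.observe();T=Ro.from_rotvec(o["ee_rot"]).as_matrix()
# predicted rod
rx=T[:,2]  # check sign below
Rr=np.c_[np.cross(-T[:,1],-T[:,0]),-T[:,1],-T[:,0]]
g=o["position"]-(.019-ZO)*T[:,0]; org=g+GB*Rr[:,0]
print("clock",o["clock"],"pos",o["position"],"f",np.round(o["force"],1),"pred origin",np.round(org,4),"tip",np.round(org+.09*Rr[:,0],4),"rodx",np.round(Rr[:,0],4))
Rm=np.c_[AX,np.cross([0,0,1],AX)/np.linalg.norm(np.cross([0,0,1],AX)),[0,0,0]];Rm[:,2]=np.cross(Rm[:,0],Rm[:,1])
print("pred tip in tube(mm)",np.round((org+.09*Rr[:,0]-MOUTH)@Rm*1000,1),"origin",np.round((org-MOUTH)@Rm*1000,1))
D={}
for n in("top","side"):
    p=arm.get_image(n);r=arm.trace(p,"rod");D[n]=(p,[(d["score"],d["at"],d["pixels"]) for d in r])
    print(n,[(round(d["score"],2),d["at"],int(d["pixels"].sum())) for d in r])
    tip=proj(p,np.array([org+.09*Rr[:,0],org,MOUTH,MOUTH-.1*AX]));print("px tip,org,mouth,tube end",np.round(tip,1).tolist())
    f=cv2.resize(p["frame"],None,fx=6,fy=6,interpolation=cv2.INTER_CUBIC)
    for q,c in zip(tip,((0,0,255),(0,255,255),(0,255,0),(255,0,0))):
        cv2.circle(f,tuple(np.round((q+.5)*6-.5).astype(int)),3,c,1)
    c=proj(p,(MOUTH+.05*AX)[None])[0]*6; u,v=int(c[0]),int(c[1])
    cv2.imwrite(f"pics/{tag}_{n}.png",f[max(0,v-300):v+300,max(0,u-350):u+350])
pickle.dump((o,D),open(tag+".pkl","wb"))
E
python3 see.py e
```

```text
clock 17.35 pos [0.62497132 0.22158334 0.17694552] f [-0.2 -0.1 -0.8] pred origin [0.5776 0.2326 0.1691] tip [0.5018 0.2502 0.124 ] rodx [-0.8432  0.196  -0.5006]
pred tip in tube(mm) [36.3 -0.6  1. ] origin [126.3  -0.5   1.1]
top []
px tip,org,mouth,tube end [[249.8, 186.3], [253.6, 162.3], [248.3, 195.4], [244.4, 219.7]]
side [(0.71, [233.8, 230.6], 208), (0.66, [308.7, 223.6], 885)]
px tip,org,mouth,tube end [[249.5, 254.9], [230.2, 224.2], [257.1, 267.6], [278.9, 302.3]]
```

View pics/e_top.png

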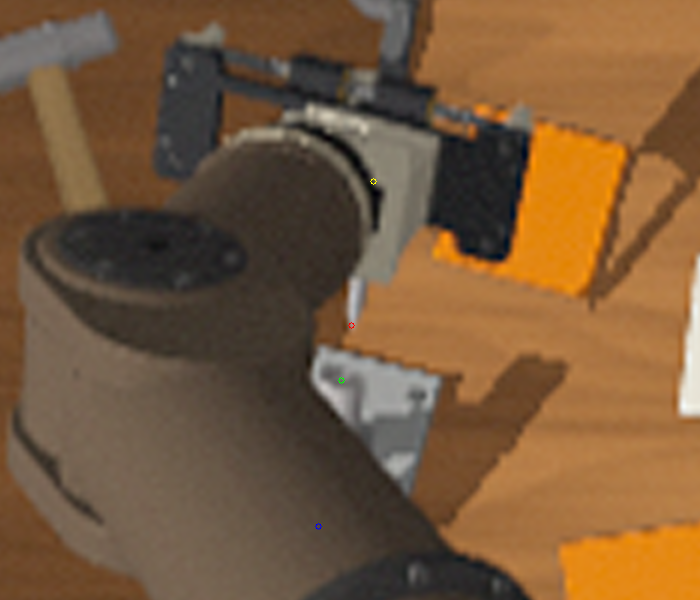

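View pics/e_side.png

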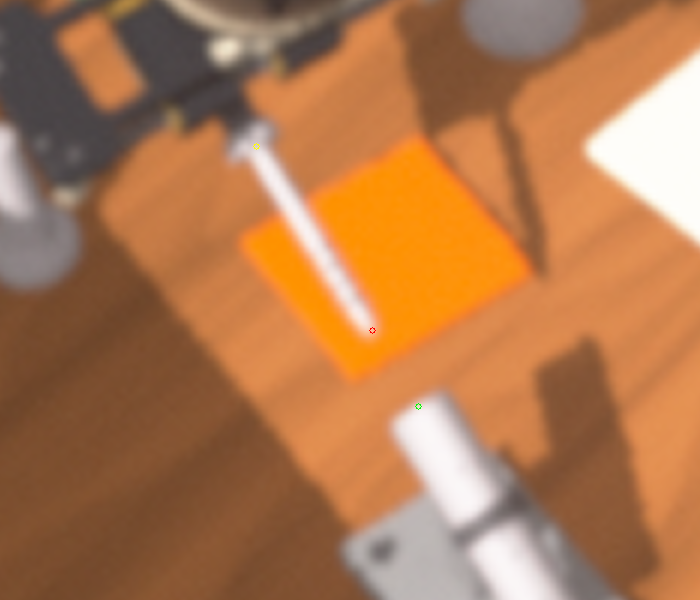

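The predicted tip and mouth overlay well on both pictures (side: tip at crop (370,330), mouth at (419,405); rod line aimed at the mouth). I'm advancing to just outside the rim with the small lateral correction.

```bash
cat > go.py <<'E'
from cell import arm
from kin import *
import sys
o=arm.observe()
for s in sys.argv[1:]:
    t,R=tcp_for(MOUTH+float(s)/1000*AX,np.pi+TY,np.pi/6); print(s,delta(o,t,R))
E
python3 go.py 96 86
```

```text
96 ([-2.47, 0.58, -1.57], [-0.06, 0.04, -0.13])
86 ([-3.32, 0.77, -2.07], [-0.06, 0.04, -0.13])
```

>>> servo_tool(plan=[[[-0.8, 0.2, -0.5], [0, 0, -0.1]], [[-1.6, 0.4, -1.1], [0, 0, -0.1]], [[-2.5, 0.6, -1.6], [0, 0, -0.1]], [[-2.5, 0.6, -1.6], [0, 0, -0.1]], [[-2.5, 0.6, -1.6], [0, 0, -0.1]], [[-2.5, 0.6, -1.6], [0, 0, -0.1]]])

```text
clock: 18.15
position: [0.6006, 0.228, 0.1612]
ee_rot: [0.121, 1.041, -0.207]
force: [0.1, -0.2, -1.1]
width: 0.144
```

```bash
python3 see.py f; python3 go.py 80 60 40 20 0
```

```text
clock 18.15 pos [0.60055752 0.22797689 0.16116625] f [ 0.1 -0.2 -1.1] pred origin [0.5533 0.239  0.1533] tip [0.4774 0.2568 0.1082] rodx [-0.8426  0.1976 -0.501 ]
pred tip in tube(mm) [ 6.5  0.3 -0.1] origin [96.5  0.2  0. ]
top [(0.57, [255.2, 145.3], 78), (0.3, [256.2, 126.7], 133)]
px tip,org,mouth,tube end [[248.5, 193.7], [252.2, 170.2], [248.3, 195.4], [244.4, 219.7]]
side [(0.64, [191.0, 237.7], 252), (0.53, [238.8, 240.6], 219)]
px tip,org,mouth,tube end [[255.5, 265.4], [236.2, 234.6], [257.1, 267.6], [278.9, 302.3]]
80 ([-1.36, 0.31, -0.79], [-0.07, 0.06, 0.01])
60 ([-3.05, 0.71, -1.79], [-0.07, 0.06, 0.01])
40 ([-4.73, 1.1, -2.79], [-0.07, 0.06, 0.01])
20 ([-6.42, 1.49, -3.79], [-0.07, 0.06, 0.01])
0 ([-8.11, 1.89, -4.79], [-0.07, 0.06, 0.01])
```

View pics/f_side.png

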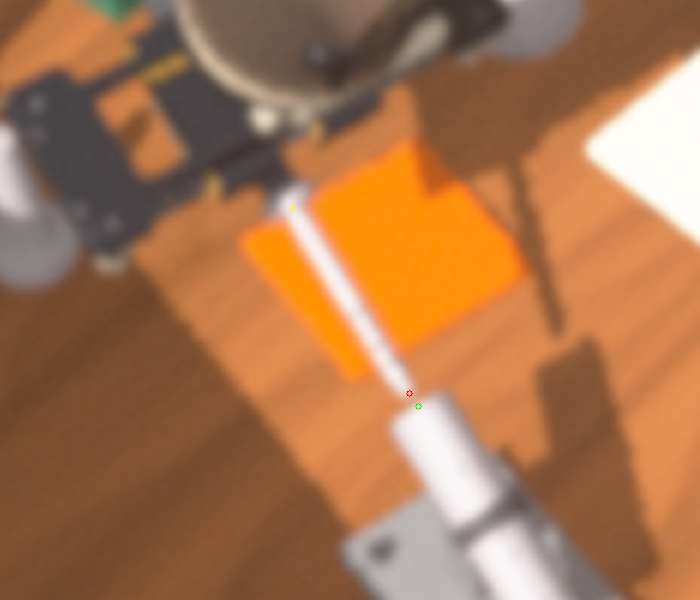

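View pics/f_top.png

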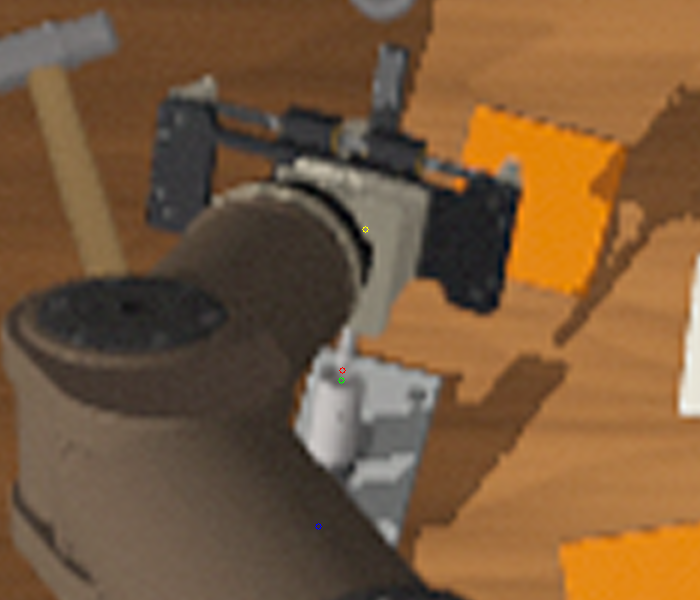

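>>> servo_tool(plan=[[[-0.4, 0.1, -0.2], [0, 0, 0]], [[-0.9, 0.2, -0.5], [0, 0, 0]], [[-1.36, 0.31, -0.8], [0, 0, 0]], [[-1.36, 0.31, -0.8], [0, 0, 0]]])

```text
clock: 18.75
position: [0.5854, 0.2314, 0.1521]
ee_rot: [0.12, 1.043, -0.206]
force: [0.4, 0.2, -0.7]
width: 0.149
```

```bash
python3 see.py g; python3 go.py 70 60 40 20 0
```

```text
clock 18.75 pos [0.58539653 0.23139828 0.15205317] f [ 0.4  0.2 -0.7] pred origin [0.5381 0.2424 0.1442] tip [0.4621 0.26   0.0992] rodx [-0.8437  0.1961 -0.4997]
pred tip in tube(mm) [-11.5  -0.   -0. ] origin [78.5  0.1 -0. ]
top [(0.62, [255.7, 150.1], 54)]
px tip,org,mouth,tube end [[247.8, 198.2], [251.5, 175.0], [248.3, 195.4], [244.4, 219.7]]
side [(0.67, [278.3, 200.0], 62), (0.53, [241.3, 240.8], 183)]
px tip,org,mouth,tube end [[259.5, 271.5], [240.1, 240.7], [257.1, 267.6], [278.9, 302.3]]
70 ([-0.86, 0.19, -0.51], [-0.08, 0.07, 0.0])
60 ([-1.7, 0.39, -1.01], [-0.08, 0.07, 0.0])
40 ([-3.39, 0.78, -2.01], [-0.08, 0.07, 0.0])
20 ([-5.08, 1.17, -3.01], [-0.08, 0.07, 0.0])
0 ([-6.76, 1.57, -4.01], [-0.08, 0.07, 0.0])
```

View pics/g_side.png

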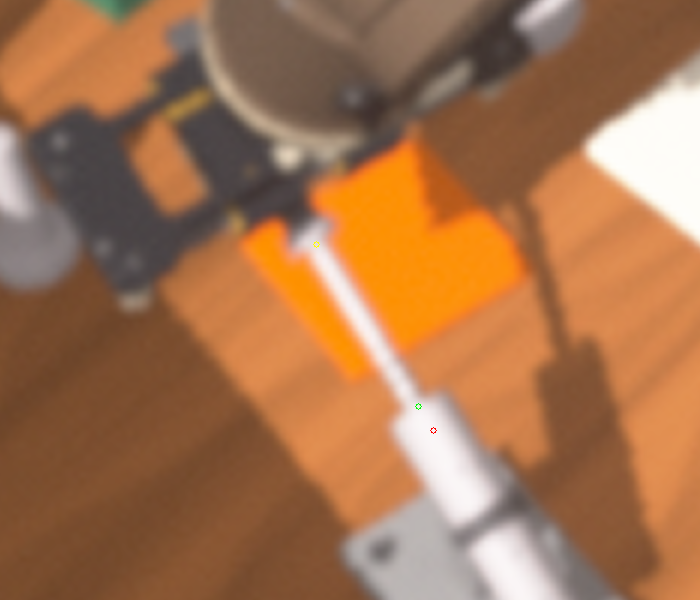

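The tip disappears into the rim at crop (417,403) and there's no contact force, so it is in the bore. Continuing in.

>>> servo_tool(plan=[[[-0.6, 0.13, -0.35], [0, 0, 0]], [[-1.2, 0.27, -0.7], [0, 0, 0]], [[-1.7, 0.39, -1.0], [0, 0, 0]], [[-1.7, 0.39, -1.0], [0, 0, 0]]])

```text
clock: 19.35
position: [0.5685, 0.2354, 0.1422]
ee_rot: [0.12, 1.042, -0.206]
force: [-0.0, -0.9, -1.7]
width: 0.149
```

>>> servo_tool(plan=[[[-0.6, 0.14, -0.35], [0, 0, 0]], [[-1.2, 0.28, -0.7], [0, 0, 0]], [[-1.7, 0.39, -1.0], [0, 0, 0]], [[-1.7, 0.39, -1.0], [0, 0, 0]]])

```text
clock: 19.75
position: [0.5504, 0.2396, 0.1316]
ee_rot: [0.119, 1.043, -0.205]
force: [0.9, 0.5, -2.6]
width: 0.151
```

```bash
python3 - <<'E'
from cell import arm
o=arm.observe();print(o["position"],o["force"],o["ft_torque"],o["joints"])
E
python3 go.py 40 20 5 0 -4
```

```text
[0.5504359  0.23958145 0.13157948] [ 0.91510064  0.50142841 -2.60541487] [0.21525657 0.63490103 0.00430423] [-0.48971948  0.3960606  -0.34743429  2.09569992  1.06278577  0.66665804
 -0.31389118]
40 ([0.24, -0.07, 0.13], [-0.02, -0.05, -0.15])
20 ([-1.45, 0.32, -0.87], [-0.02, -0.05, -0.15])
5 ([-2.71, 0.62, -1.62], [-0.02, -0.05, -0.15])
0 ([-3.13, 0.72, -1.87], [-0.02, -0.05, -0.15])
-4 ([-3.47, 0.8, -2.07], [-0.02, -0.05, -0.15])
```

>>> servo_tool(plan=[[[-0.4, 0.1, -0.25], [0, 0, -0.1]], [[-0.9, 0.2, -0.55], [0, 0, -0.1]], [[-1.45, 0.32, -0.87], [0, 0, -0.1]], [[-1.45, 0.32, -0.87], [0, 0, -0.1]]])

```text
clock: 20.15
position: [0.5349, 0.243, 0.1223]
ee_rot: [0.119, 1.044, -0.206]
force: [-0.2, -0.0, -2.0]
width: 0.147
```

```bash
python3 - <<'E'
from cell import arm
o=arm.observe();print(o["position"],o["force"],o["ft_torque"])
E
python3 see.py h;python3 go.py 20 5 0 -4
```

```text
[0.5348749  0.24303548 0.12226548] [-0.15973294 -0.04302899 -1.95766874] [0.27107779 0.62605798 0.02108936]
clock 20.15 pos [0.5348749  0.24303548 0.12226548] f [-0.2 -0.  -2. ] pred origin [0.4875 0.254  0.1145] tip [0.4115 0.2715 0.0696] rodx [-0.8447  0.1951 -0.4985]
pred tip in tube(mm) [-71.2  -0.3   0.3] origin [18.8 -0.1  0.1]
top [(0.64, [252.9, 169.3], 65), (0.25, [205.9, 153.7], 509)]
px tip,org,mouth,tube end [[245.6, 212.9], [249.1, 190.6], [248.3, 195.4], [244.4, 219.7]]
side []
px tip,org,mouth,tube end [[272.7, 292.1], [253.1, 261.1], [257.1, 267.6], [278.9, 302.3]]
20 ([-0.02, 0.0, -0.02], [-0.02, -0.03, -0.05])
5 ([-1.28, 0.3, -0.77], [-0.02, -0.03, -0.05])
0 ([-1.7, 0.39, -1.02], [-0.02, -0.03, -0.05])
-4 ([-2.04, 0.47, -1.22], [-0.02, -0.03, -0.05])
```

View pics/h_side.png

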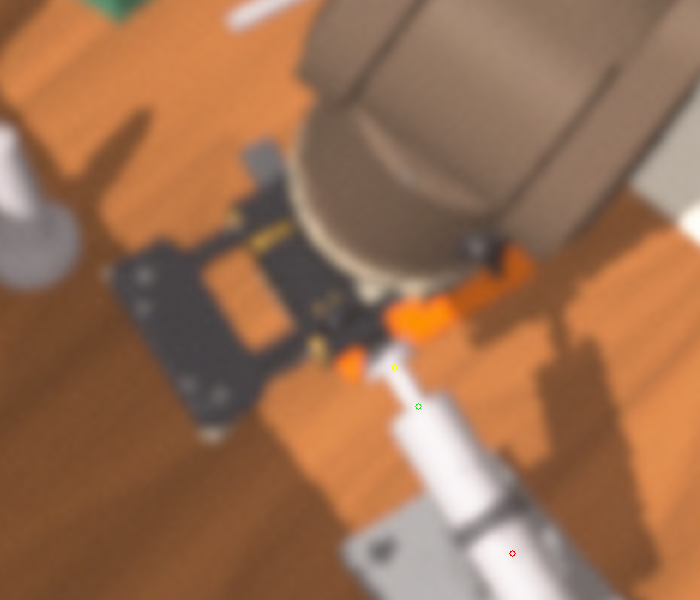

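The rod is most of the way in with the collar about 18 mm from the rim, and the forces are small. Now the final stretch.

>>> servo_tool(plan=[[[-0.5, 0.12, -0.3], [0, 0, 0]], [[-1.0, 0.23, -0.6], [0, 0, 0]], [[-1.4, 0.32, -0.84], [0, 0, 0]], [[-1.6, 0.37, -0.96], [0, 0, 0]], [[-1.7, 0.39, -1.02], [0, 0, 0]]])

```text
clock: 20.85
position: [0.5196, 0.2466, 0.1131]
ee_rot: [0.12, 1.042, -0.207]
force: [4.6, -0.7, 0.9]
width: 0.147
```

```bash
python3 - <<'E'
from cell import arm
o=arm.observe();print(o["position"],o["force"],o["ft_torque"])
E
python3 see.py i;python3 go.py 0 -2 -4
```

```text
[0.51962054 0.24661111 0.11312027] [ 4.58815345 -0.71703699  0.943912  ] [-0.02643465 -0.448915   -0.029915  ]
clock 20.85 pos [0.51962054 0.24661111 0.11312027] f [ 4.6 -0.7  0.9] pred origin [0.4723 0.2576 0.1053] tip [0.3964 0.2753 0.0602] rodx [-0.8432  0.1962 -0.5004]
pred tip in tube(mm) [-89.4  -0.1  -0.1] origin [ 0.6 -0.1 -0. ]
top [(0.66, [249.4, 173.8], 84)]
px tip,org,mouth,tube end [[244.9, 217.2], [248.3, 195.2], [248.3, 195.4], [244.4, 219.7]]
side [(0.48, [235.9, 235.1], 51)]
px tip,org,mouth,tube end [[276.6, 298.5], [256.9, 267.4], [257.1, 267.6], [278.9, 302.3]]
0 ([-0.05, 0.02, -0.03], [-0.03, 0.01, -0.02])
-2 ([-0.22, 0.06, -0.13], [-0.03, 0.01, -0.02])
-4 ([-0.39, 0.09, -0.23], [-0.03, 0.01, -0.02])
```

View pics/i_side.png

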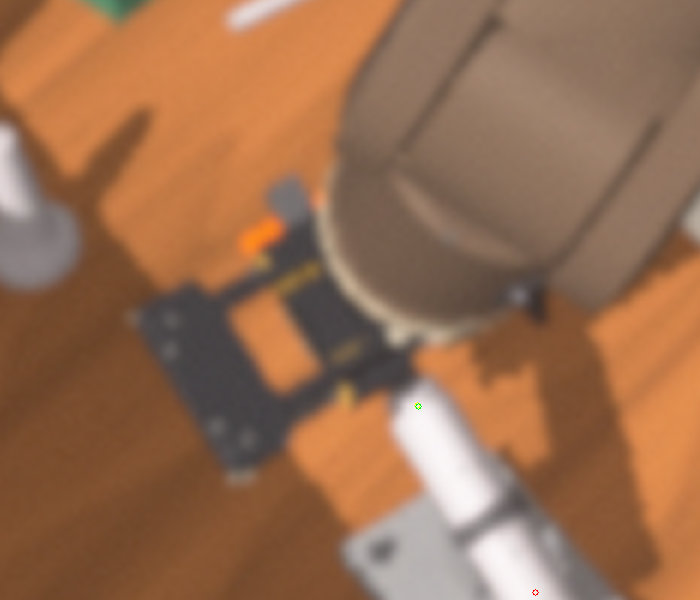

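The force has risen to about 5 N along the tube axis, so the collar is touching the rim. I'll press a little more and hold.

>>> servo_tool(plan=[[[-0.1, 0.02, -0.06], [0, 0, 0]], [[-0.17, 0.04, -0.1], [0, 0, 0]], [[-0.17, 0.04, -0.1], [0, 0, 0]], [[-0.17, 0.04, -0.1], [0, 0, 0]]])

```text
clock: 21.45
position: [0.5196, 0.2465, 0.1132]
ee_rot: [0.121, 1.04, -0.209]
force: [7.5, -1.6, 2.5]
width: 0.142
```

```bash
python3 see.py j;python3 go.py 0
```

```text
clock 21.45 pos [0.51957735 0.24654454 0.11318224] f [ 7.5 -1.6  2.5] pred origin [0.4723 0.2577 0.1052] tip [0.3965 0.2755 0.06  ] rodx [-0.8417  0.1982 -0.5022]
pred tip in tube(mm) [-89.4   0.1  -0.3] origin [ 0.6 -0.  -0.1]
top [(0.5, [251.2, 170.7], 73)]
px tip,org,mouth,tube end [[244.8, 217.2], [248.3, 195.2], [248.3, 195.4], [244.4, 219.7]]
side [(0.45, [254.4, 263.5], 62)]
px tip,org,mouth,tube end [[276.5, 298.6], [256.9, 267.4], [257.1, 267.6], [278.9, 302.3]]
0 ([-0.04, 0.02, -0.03], [-0.03, 0.15, 0.08])
```

>>> servo_tool(plan=[[[-0.2, 0.05, -0.12], [0, 0, 0]], [[-0.4, 0.09, -0.24], [0, 0, 0]], [[-0.4, 0.09, -0.24], [0, 0, 0]], [[-0.4, 0.09, -0.24], [0, 0, 0]], [[-0.4, 0.09, -0.24], [0, 0, 0]], [[-0.4, 0.09, -0.24], [0, 0, 0]]])

```text
clock: 22.25
position: [0.5195, 0.2465, 0.1134]
ee_rot: [0.124, 1.033, -0.211]
force: [14.3, -3.7, 6.8]
width: 0.149
```

```bash
python3 see.py k;python3 go.py 0 20 40 60 80 100 130
```

```text
clock 22.25 pos [0.51946708 0.24645116 0.11335474] f [14.3 -3.7  6.8] pred origin [0.4723 0.2577 0.1051] tip [0.3969 0.2758 0.0594] rodx [-0.8378  0.201  -0.5076]
pred tip in tube(mm) [-89.5   0.5  -1. ] origin [ 0.5  0.  -0.2]
top []
px tip,org,mouth,tube end [[244.8, 217.1], [248.3, 195.2], [248.3, 195.4], [244.4, 219.7]]
side []
px tip,org,mouth,tube end [[276.3, 298.8], [256.9, 267.4], [257.1, 267.6], [278.9, 302.3]]
0 ([-0.03, 0.03, -0.05], [-0.02, 0.52, 0.27])
20 ([1.65, -0.36, 0.95], [-0.02, 0.52, 0.27])
40 ([3.34, -0.76, 1.95], [-0.02, 0.52, 0.27])
60 ([5.03, -1.15, 2.95], [-0.02, 0.52, 0.27])
80 ([6.71, -1.55, 3.95], [-0.02, 0.52, 0.27])
100 ([8.4, -1.94, 4.95], [-0.02, 0.52, 0.27])
130 ([10.93, -2.53, 6.45], [-0.02, 0.52, 0.27])
```

View pics/k_side.png

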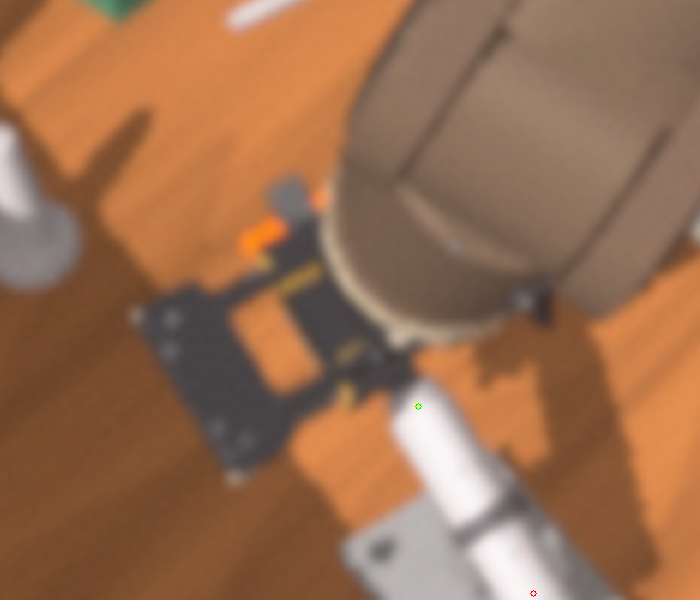

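Hard stop: about 16 N axial with no more travel, and the collar shows on the rim at crop (410,388). It was held home for over a second, so I'm drawing it out along the axis.

>>> servo_tool(plan=[[[0.3, -0.06, 0.15], [0, 0.5, 0.3]], [[1.2, -0.26, 0.68], [0, 0.5, 0.3]], [[2.4, -0.54, 1.4], [0, 0.5, 0.3]], [[3.7, -0.84, 2.17], [0, 0.5, 0.3]], [[5.0, -1.15, 2.94], [0, 0.5, 0.3]], [[6.4, -1.47, 3.76], [0, 0.5, 0.3]], [[7.8, -1.8, 4.6], [0, 0.5, 0.3]], [[9.2, -2.13, 5.4], [0, 0.5, 0.3]], [[10.9, -2.5, 6.4], [0, 0.5, 0.3]], [[10.9, -2.5, 6.4], [0, 0.5, 0.3]], [[10.9, -2.5, 6.4], [0, 0.5, 0.3]]])

```text
clock: 23.55
position: [0.6278, 0.2214, 0.1767]
ee_rot: [0.121, 1.043, -0.208]
force: [0.1, -0.1, -3.4]
width: 0.144
```

```bash
python3 see.py l; python3 - <<'E'
from cell import arm
from kin import *
o=arm.observe()
# final: level rod, tip at tile centre (0.513,0.0107), z=0.108+; yaw same as tube approach
for yaw in (np.pi+TY,2.79):
    d=np.array([np.cos(yaw),np.sin(yaw),0]); t,R=tcp_for(np.array([.513,.0107,.112])-.09*d,yaw,0)
    print(t,delta(o,t,R))
E
```

```text
clock 23.55 pos [0.62779699 0.22140885 0.17669064] f [ 0.1 -0.1 -3.4] pred origin [0.5805 0.2325 0.1689] tip [0.5045 0.2502 0.1239] rodx [-0.8437  0.1972 -0.4993]
pred tip in tube(mm) [38.6  0.1 -0.4] origin [128.6   0.   -0.5]
top [(0.75, [201.2, 143.3], 347), (0.51, [256.1, 137.5], 84)]
px tip,org,mouth,tube end [[249.9, 185.5], [253.7, 161.5], [248.3, 195.4], [244.4, 219.7]]
side [(0.64, [235.2, 230.7], 206)]
px tip,org,mouth,tube end [[248.7, 254.3], [229.4, 223.7], [257.1, 267.6], [278.9, 302.3]]
[ 0.6454403  -0.02021224  0.0945    ] ([1.81, -24.21, -8.22], [6.79, 29.17, -0.1])
[ 0.64068025 -0.03613751  0.0945    ] ([1.33, -25.81, -8.22], [8.57, 28.72, -6.94])
```

View pics/l_side.png

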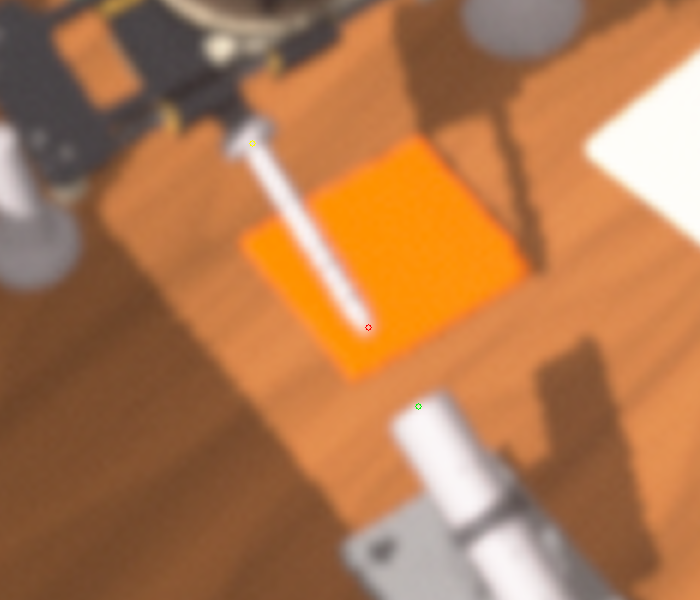

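The rod is fully out, with the tip 39 mm from the mouth. Levelling it and carrying it to the tile.

>>> servo_tool(plan=[[[1, -3, 0], [0, 0, 0]], [[1.8, -12, 0], [6.8, 29.2, 0]], [[1.8, -18, 0], [6.8, 29.2, 0]], [[1.8, -24.2, -2], [6.8, 29.2, 0]], [[1.8, -24.2, -5], [6.8, 29.2, 0]], [[1.8, -24.2, -7], [6.8, 29.2, 0]], [[1.8, -24.2, -7], [6.8, 29.2, 0]], [[1.8, -24.2, -7], [6.8, 29.2, 0]], [[1.8, -24.2, -7], [6.8, 29.2, 0]], [[1.8, -24.2, -7], [6.8, 29.2, 0]]])

```text
clock: 24.75
position: [0.6455, -0.0173, 0.1076]
ee_rot: [0.177, 1.563, -0.175]
force: [0.5, 0.8, -1.3]
width: 0.146
```

```bash
python3 - <<'E'
from cell import arm
from fit import *
from kin import *
import cv2
o=arm.observe();T=Ro.from_rotvec(o["ee_rot"]).as_matrix()
Rr=np.c_[np.cross(-T[:,1],-T[:,0]),-T[:,1],-T[:,0]]
org=o["position"]-(.019-ZO)*T[:,0]+GB*Rr[:,0];tip=org+.09*Rr[:,0]
print(o["clock"],o["position"],o["force"],o["dq"].round(3),o["joints"],"tip",tip,"level deg",np.degrees(np.arcsin(Rr[2,0])))
for n in("top","side"):
    p=arm.get_image(n);q=proj(p,np.array([tip,org,[.513,.0107,.008]]));print(n,q.round(1).tolist())
    f=cv2.resize(p["frame"],None,fx=4,fy=4,interpolation=cv2.INTER_CUBIC)
    for a,c in zip(q,((0,0,255),(0,255,255),(0,255,0))): cv2.circle(f,tuple(((a+.5)*4).astype(int)),3,c,1)
    u,v=(q[0]*4).astype(int); cv2.imwrite(f"pics/m_{n}.png",f[max(0,v-300):v+300,max(0,u-400):u+400])
E
```

```text
24.75 [ 0.64546322 -0.0172688   0.1076246 ] [ 0.51533867  0.77831444 -1.27264569] [-0.007 -0.006  0.001 -0.006  0.001  0.002  0.005] [ 0.27355675  0.63593843 -0.50924193  1.61826679  0.35457454  0.97947936
  0.99464126] tip [0.51285354 0.01296487 0.12502712] level deg -0.041056885555478276
top [[318.9, 185.1], [325.4, 160.0], [319.3, 188.6]]
side [[307.3, 196.0], [287.7, 177.5], [309.1, 222.6]]
```

View pics/m_side.png

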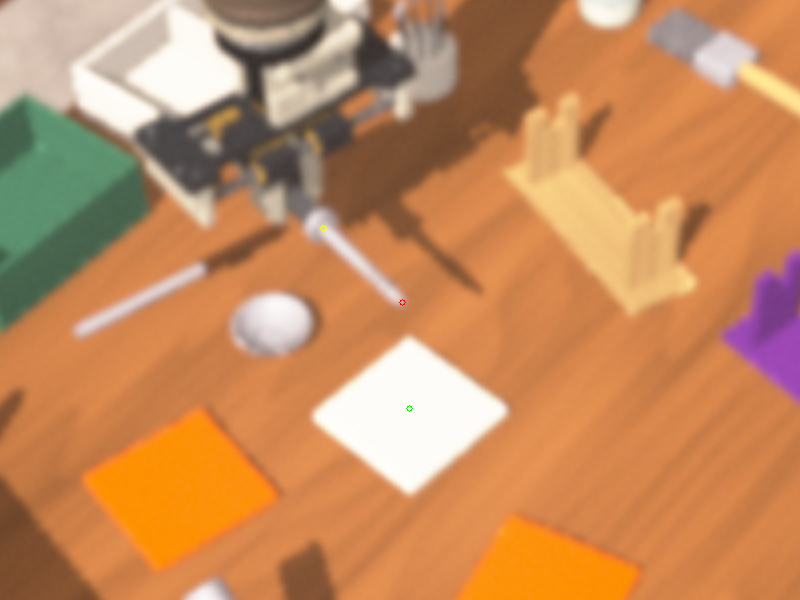

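View pics/m_top.png

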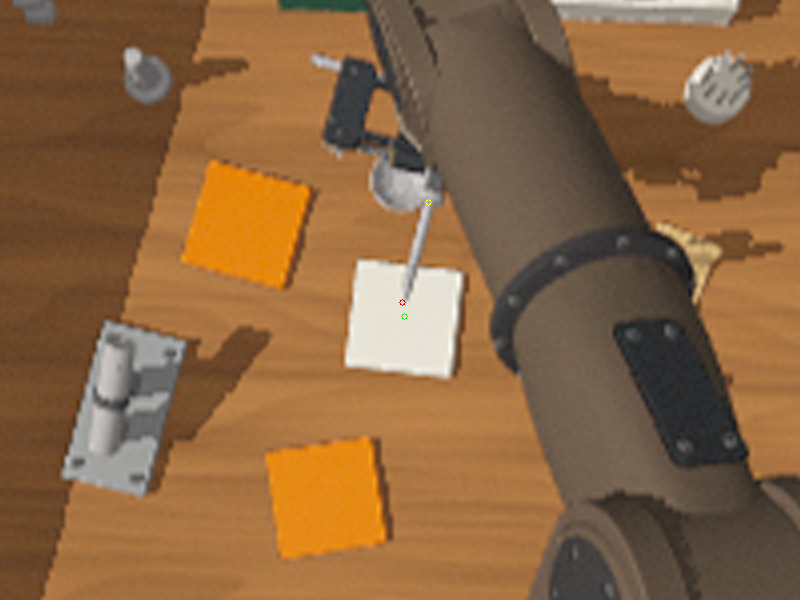

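Both views show the rod level and held, with its tip over the white tile. I'll lower it 1.5 cm to about 10 cm and let it settle.

>>> servo_tool(plan=[[[0, 0, -0.5], [0, 0, 0]], [[0, 0, -1.0], [0, 0, 0]], [[0, 0, -1.5], [0, 0, 0]], [[0, 0, -1.5], [0, 0, 0]], [[0, 0, -1.5], [0, 0, 0]], [[0, 0, -1.5], [0, 0, 0]], [[0, 0, -1.5], [0, 0, 0]], [[0, 0, -1.5], [0, 0, 0]], [[0, 0, -1.5], [0, 0, 0]], [[0, 0, -1.5], [0, 0, 0]]])

```text
clock: 25.85
position: [0.6457, -0.0177, 0.0929]
ee_rot: [0.177, 1.562, -0.175]
force: [-0.6, 0.1, -1.9]
width: 0.146
```

```bash
python3 - <<'E'
from cell import arm
from kin import *
o=arm.observe();T=Ro.from_rotvec(o["ee_rot"]).as_matrix()
rx=np.cross(-T[:,1],-T[:,0]);tip=o["position"]-(.019-ZO)*T[:,0]+(GB+.09)*rx
print(o["clock"],tip,np.degrees(rx[2]),o["force"],o["width"]*92,np.abs(o["dq"]).max())
print(arm.sign_off())
E
```

```text
25.85 [0.51303903 0.0125949  0.1102342 ] -0.0709864801677822 [-0.57873327  0.14493976 -1.855189  ] 13.420367681979657 0.002559484664223592
the job is handed in; nothing more can be done
None
```

I took the rod from the wooden cradle, slid it home in the guide tube, drew it right out, and handed in with it held level over the white tile. The job was handed in at 25.9 s and no verdict was reported.

- **Regrip:** On the first carry, joint 7 came to -2.72, next to its -2.74 limit. I put the rod back in the cradle and regripped it with the tool turned half round, which left plenty of margin.
- **Insertion:** The collar met a hard stop, with about 16 N along the tube axis and no more travel. I kept it home for over 1 s. The computed rod position there was 0.5 mm from the rim along the axis and within 0.2 mm sideways.
- **Withdrawal:** The tip came out to 39 mm from the mouth, computed from the arm pose and matching the side picture.
- **Final state:** The computed tip is within 2 mm of the tile's centre and about 102 mm above its top. The rod is within 0.1° of level, gripped at 13.4 mm opening against the 14 mm handle, and the joint speeds are about zero.
- **Checks that missed or disagreed:** The networks often missed the rod once the arm covered it, so the insertion and final figures rest on the arm pose plus picture overlays. Two side-camera fits put the rod's yaw in the cradle about 0.01 rad away from the top-camera value. I did not take a picture after the last 1.5 cm lowering.
- **Bystanders:** I saw none of them moved in the last pictures, though I did not measure their positions.

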